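# Put three potted cacti back on their own drip trays

## Robot

A 7-joint arm with a two-finger parallel gripper is mounted at the origin on the work surface. World frame = base frame: x ahead of the robot, y to its left, z up, the work surface at z = 0. Lengths are in m, angles in rad, forces in N, time in s.
With the tool pointing down it reaches from about 0.4 to 0.85 m from the base axis. Payload 10.4 kg.
Tool frame: the origin (TCP) lies at the very end of the fingers, on their centre line; the grasp point (between the pads) lies 19 mm behind it (r.pinch_z is the distance from the TCP to the grasp point, in m); z points along the fingers, y is the line along which they close (so a half turn about z gives the same grasp; the last joint's range is limited). The gripper opens to 87 mm and grips with 3 to 60 N. Pads are 19 mm wide; open, the fingers measure 117 mm over their backs; the gripper's body (75 mm by 190 mm) begins 51 mm behind the grasp point.
Start: joints at [1.316, 0.332, -0.065, 1.46, 0.022, 1.35, -0.088], TCP at [0.144, -0.608, 0.223] pointing down, gripper open.
Joint ranges: [-2.6, 2.6], [-0.5, 2.12], [-1.47, 1.34], [0.16, 2.42], [-1.27, 4.41], [0.06, 2.06], [-2.6, 2.6]. Speed limits (rad/s): [2.22, 2.22, 2.79, 2.79, 3.14, 3.14, 3.14].

## Interface

Orientations are given as a unit quaternion [x, y, z, w].
In Python, from bench import r, camera gives the robot as it stands. The module is installed in compiled form; this text tells all that it offers.
- The arm moves only by the shell command python3 -m pendant 'ROWS' [FORCE]. ROWS is JSON, a list of rows, each an object with "dp": the shift along the tool's x, y, z as a fraction of full scale, a list of three; "rotation": the turn, a rotation vector about the tool's x, y, z as a fraction of full scale, a list of three; "jaw": the opening, from 0 (shut) to 1 (fully open). A call has 1 to 8 rows; each row is the pose to reach, as a shift and turn from the pose commanded when the call began, along the tool's axes at that moment, turning the shorter way round; what a row does not reach only later rows make up. Full scale, the value 1, is 0.15 m for a shift and 2 pi rad for a turn. A row lasts 1/8 s, in which the tool goes at most 62.5 mm and 10.7 degrees, less where a joint would pass 70% of its speed; a pose out of reach is approached as far as the arm can. A call with a number of a shift or a turn outside -1 to 1 is refused whole. A call with a gripper value outside its range is refused whole. The fingers move at their own pace and stop on an object; FORCE is the grip in N (left out, the last holds). Time passes only in rows, so rows that repeat a pose let the fingers close. It gives the time, the measured TCP pose, the force, the opening and the grip force at its end, in the units of the state.
- r.read_state(): the state, without advancing time (a new reading comes with each control period).
- camera(name): name is "scene" or "top" or "wrist"; returns a dict with "image" (400x640x3 uint8, red, green, blue), "z_map" (400x640 float32, m along the optical axis (not along the pixel's ray), 0 where there is no reading), "mtx" (3x3 intrinsics, pixels), "T" (4x4, takes a point from camera to world coordinates). Camera axes: x right, y down, z forward; pixel columns grow to the right and rows downward; lengths in m; the calibration is good to about 2 mm. A picture is of the moment at which its call begins.
- r.close_job(): hands the job in; it is judged then, once.
The state is a dict: "time": time; "joint_positions": joint angles; "joint_vel": joint speeds; "joint_torque": joint torques, N m; "ee_pos": TCP position; "eef_rot": TCP orientation; "ft_force": force on the tool from outside, world axes, zero at the start; "torque": the same for the moment, N m; "width": finger opening in m; "grip_force": force on a finger pad.
Only numpy, scipy, OpenCV 4.12 (cv2) and the standard library are available. Lean on these libraries where they do the work, as an engineer would, in place of code of your own. Each camera call takes 0.05 s, during which the arm holds its last target. There are 200 camera calls.

## Task

After watering, the three little planters were put back on the wrong drip trays. Swap them round so that each planter stands flat in the middle of the tray of its own shape (round in round, square in square, oblong in oblong, its sides in line with the tray's), using the empty cork mat as a spot to park one meanwhile. Set each one down gently without dropping it, keep them upright, and do not shift the mug, the spray bottle or the pencil cup.

Things in the scene. Friction and masses are not known exactly. Their poses are not given: they have to be found in the camera images.
- pot_round: Round white ceramic planter with one ball cactus. Foot 52 mm across; a straight rim band 62 mm across runs from 36 to 58 mm above the foot and is the part to grip; the cactus rises to 88 mm above the foot in the middle. About 0.25 to 0.5 kg. Origin: centre of the underside, z up. Rigid, strong enough for a grip of 60 N.
- pot_square: Square white ceramic planter, 58 x 58 mm, straight sides, 58 mm high, with three small column cacti that rise to 85 mm above the foot, within 21 mm of the middle. About 0.25 to 0.5 kg. Origin: centre of the underside; x and y square to the sides, z up. Grip across two parallel sides; stands a grip of 60 N.
- pot_oblong: Oblong white ceramic planter, 104 mm (along its x) x 54 mm (along its y), straight sides, 52 mm high, with a row of three small aloes that rise to 78 mm above the foot. About 0.3 to 0.65 kg. Origin: centre of the underside, z up. Grip across the 54 mm width; stands a grip of 60 N. At the start it sits across the rim of a tray that is too small for it.
- tray_round: Round dark wooden drip tray, fixed to the desk, 92 mm across outside, 80 mm inside, rim 12 mm high, inner floor 6 mm above the desk. Origin: centre of the underside, at desk height; z up.
- tray_square: Square dark wooden drip tray, fixed to the desk, 96 x 96 mm outside, 84 x 84 mm inside, rim 12 mm high, inner floor 6 mm above the desk. Origin: centre of the underside; x and y square to its sides, z up.
- tray_oblong: Oblong dark wooden drip tray, fixed to the desk, 142 mm (along its x) x 92 mm (along its y) outside, 130 x 80 mm inside, rim 12 mm high, inner floor 6 mm above the desk. Origin: centre of the underside, z up.
- cork_mat: Empty square cork mat, fixed flat on the desk, 120 x 120 mm, 5 mm thick: the free spot. Origin: centre of the underside; x and y square to its sides.
- mug: Blue ceramic mug, 76 mm across, 88 mm high, loose bystander. Origin: centre of the underside; the handle is on its +y side and reaches about 70 mm from the axis.
- mister: Amber glass spray bottle with a black pump head, 54 mm across, 131 mm high, loose bystander. Origin: centre of the underside.
- pencil_cup: Dark metal pencil cup, 72 mm across, pencils standing up to 167 mm above the desk, loose bystander. Origin: centre of the underside.
Things that resemble listed ones, but are neither listed nor needed, are in the scene too. Leave any pink or yellow look-alike of the pot_square alone.

How it is judged:
By the outcome, as a careful person would: the job done as asked, in the order asked, and still so for the second after the job is handed in, with the robot touching nothing.
It also fails if it takes over 112 s, if anything falls off the work surface, if the arm or the gripper's body presses on something with over 40 N, if the wrist force passes 120 N, or if a joint passes its speed limit or range.

## Working session

There is one attempt and no reset: what is moved stays moved. The work goes in short steps, Python scripts to look and compute and a shell command to move; the robot and the scene stay as the last step left them, time stands still between calls to the robot, and variables do not carry over. Pictures are saved under pics/ and viewed, at most 14 in all, crops included, and the job is handed in when it is done.

```bash
mkdir -p pics
python3 - <<'E'
from bench import r,camera
import cv2,numpy as np
for n in("top","scene"):
    c=camera(n);cv2.imwrite(f"pics/{n}0.png",c["image"][:,:,::-1]);np.savez(f"{n}0.npz",**c)
    print(n,c["mtx"],c["T"].round(4))
s=r.read_state();print(s,r.pinch_z)
E
```

```text
top [[361.57541998   0.         321.29175246]
 [  0.         361.57541998 199.27841385]
 [  0.           0.           1.        ]] [[ 0.0099 -0.993   0.1178  0.4236]
 [-0.9999 -0.0105 -0.004  -0.0497]
 [ 0.0053 -0.1177 -0.993   0.8133]
 [ 0.      0.      0.      1.    ]]
scene [[504.20181584   0.         318.03625676]
 [  0.         504.20181584 206.65742555]
 [  0.           0.           1.        ]] [[ 0.5627  0.6141 -0.5534  1.0821]
 [ 0.8265 -0.4058  0.3901 -0.4431]
 [ 0.015  -0.6769 -0.7359  0.8067]
 [ 0.      0.      0.      1.    ]]
{'time': 0.1, 'joint_positions': array([ 1.31640908,  0.33282747, -0.0646888 ,  1.46087618,  0.02164301,
        1.34992998, -0.08851399]), 'joint_vel': array([-5.21944962e-04, -2.41488712e-04,  8.75766075e-05, -4.72659461e-03,
       -9.65839863e-04, -9.23180077e-04, -1.40136645e-03]), 'joint_torque': array([ 1.52177272e-03, -6.24540639e+01,  2.46339559e-02, -3.90720713e+01,
       -6.16098242e-02,  3.65563924e-02,  4.51108122e-05]), 'ee_pos': array([ 0.14346343, -0.60793585,  0.22181276]), 'eef_rot': array([ 9.93291364e-01,  1.15636563e-01, -1.31102762e-04, -6.59399359e-04]), 'ft_force': array([ 0.18936304, -0.0671377 ,  0.26771662]), 'torque': array([ 0.010142  , -0.01720856, -0.02741289]), 'grip_force': 0.0, 'width': 0.08711575104914446} 0.0187
```

View pics/top0.png

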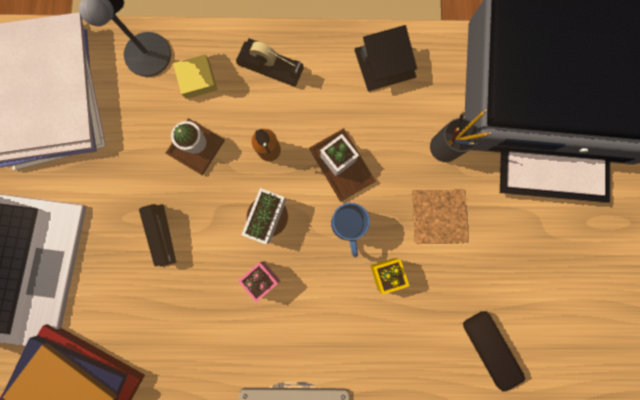

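View pics/scene0.png

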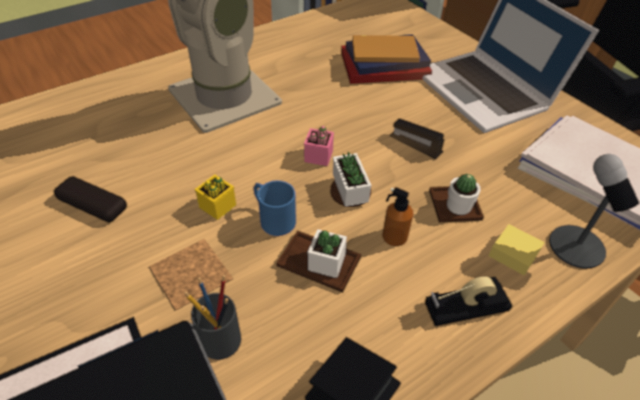

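```bash
cat > h.py <<'E'
import numpy as np,cv2
from scipy.spatial.transform import Rotation as R
def ortho(c,z,x0,x1,y0,y1,s=1000):
    "s px per m; image up=+x, left=+y"
    xs=np.arange(x1,x0,-1/s);ys=np.arange(y1,y0,-1/s)
    Y,X=np.meshgrid(ys,xs);P=np.stack([X,Y,0*X+z],-1)
    T=np.linalg.inv(c["T"]);p=P@T[:3,:3].T+T[:3,3];q=p@c["mtx"].T
    return cv2.remap(c["image"],(q[...,0]/q[...,2]).astype('f4'),(q[...,1]/q[...,2]).astype('f4'),cv2.INTER_CUBIC)
def cloud(c):
    v,u=np.mgrid[:400,:640];z=c["z_map"]
    p=np.stack([(u-c["mtx"][0,2])/c["mtx"][0,0]*z,(v-c["mtx"][1,2])/c["mtx"][1,1]*z,z],-1)
    return p@c["T"][:3,:3].T+c["T"][:3,3]
E
python3 - <<'E'
from h import *
c=dict(np.load("top0.npz"))
P=cloud(c)
def at(u,v):return P[v,u].round(3)
for n,u,v in[("desk",330,330),("mug",350,205),("cork",440,215),("pcup",455,125),("mon",470,100),("mon2",560,60),("micbase",148,55),("pen",470,120),("mist",265,145)]:print(n,at(u,v))
a=[]
for z in(.012,.055):
    im=ortho(c,z,.33,.63,-.4,.4)[:,:,::-1].copy()
    for i in range(0,800,100):cv2.line(im,(i,0),(i,299),(0,0,0),1)
    for j in range(30,300,100):cv2.line(im,(0,j),(799,j),(0,0,0),1)
    a.append(im)
cv2.imwrite("pics/o1.png",np.vstack(a))
E
```

```text
desk [ 0.234 -0.075 -0.   ]
mug [ 0.5   -0.112  0.075]
cork [ 0.487 -0.319  0.006]
pcup [ 0.678 -0.34   0.058]
mon [ 0.74  -0.381  0.043]
mon2 [ 0.785 -0.521  0.139]
micbase [0.851 0.352 0.017]
pen [ 0.693 -0.377  0.048]
mist [0.61  0.058 0.129]
```

View pics/o1.png

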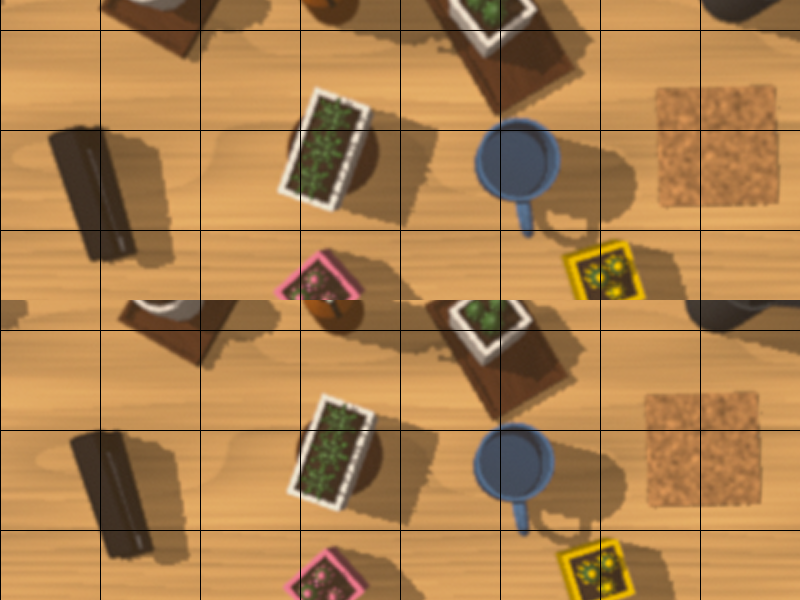

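Run:
```python
from h import *
for n in("top","scene"):
    c=dict(np.load(n+"0.npz"));P=cloud(c);I=c["image"].astype(int)
    w=(I.min(-1)>120)&(np.ptp(I,axis=-1)<60)&(P[...,2]>.057)&(P[...,2]<.071)&(c["z_map"]>0)
    k,L=cv2.connectedComponents(w.astype('u1'))
    for i in range(1,k):
        m=L==i
        if m.sum()<25:continue
        p=P[m];q=p[:,:2].mean(0)
        if not(.3<q[0]<.75 and -.4<q[1]<.4):continue
        print(n,m.sum(),q.round(4),np.median(p[:,2]).round(4),cv2.minAreaRect((p[:,:2]*1000).astype('f4')))
    if n=="top":
        im=ortho(c,.012,.41,.70,-.10,.29,2000)[:,:,::-1].copy()
        for i in range(0,780,100):cv2.line(im,(i,0),(i,8),(255,255,255),1)
        cv2.imwrite("pics/o2.png",im)
```

```text
top 57 [0.6701 0.2327] 0.0656 ((669.0390625, 234.17379760742188), (51.07704544067383, 14.791279792785645), 80.02005004882812)
top 91 [0.6294 0.2491] 0.0652 ((632.8700561523438, 249.07411193847656), (58.16383361816406, 24.89984893798828), 47.53461837768555)
top 271 [ 0.611  -0.0885] 0.0647 ((612.1670532226562, -89.9036636352539), (58.20002746582031, 58.517242431640625), 37.826263427734375)
top 368 [0.475  0.0671] 0.0649 ((476.8069152832031, 68.03688049316406), (54.759822845458984, 103.57577514648438), 69.99249267578125)
scene 316 [0.4895 0.063 ] 0.0638 ((477.24627685546875, 69.48382568359375), (54.62163162231445, 107.09779357910156), 69.99895477294922)
scene 115 [0.6682 0.2331] 0.063 ((666.1531982421875, 239.44898986816406), (24.068387985229492, 58.19134521484375), 1.6239010095596313)
scene 32 [ 0.5818 -0.0913] 0.0645 ((581.3597412109375, -91.45591735839844), (5.969808578491211, 26.775596618652344), 32.6793212890625)
scene 265 [ 0.6279 -0.0931] 0.0634 ((612.507568359375, -88.087158203125), (58.49778747558594, 61.264739990234375), 38.31758117675781)
```

View pics/o2.png

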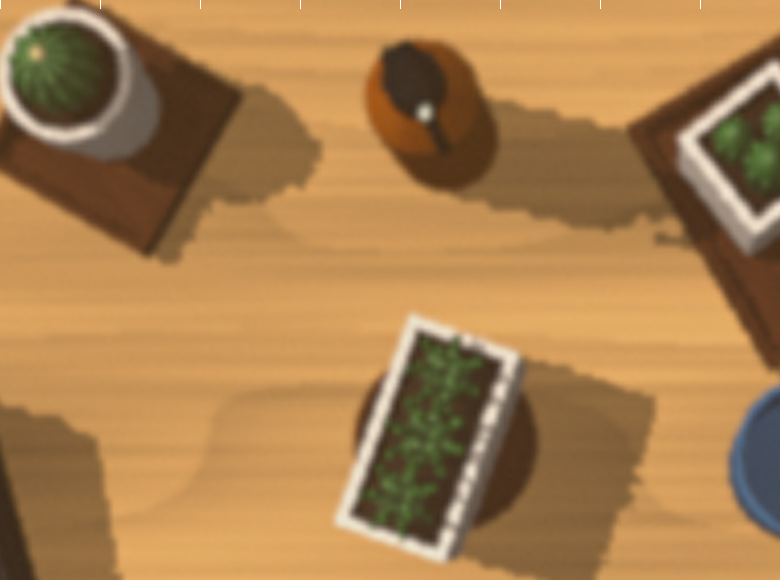

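```bash
cat >> h.py <<'E'
from scipy.optimize import minimize
def box(a,b,n=0):
    if n: t=np.arange(64)*2*np.pi/64; q=np.c_[np.cos(t),np.sin(t)]*a/2
    else: q=np.array([[a,b],[a,-b],[-a,-b],[-a,b]])/2
    return q
def fit(cs,q,z0,z1,p0,zmin,zmax,fixyaw=False,roi=.09):
    obs=[]
    for c in cs:
        P=cloud(c);ok=c["z_map"]>0
        m=(P[...,2]>zmin)&ok
        ig=cv2.dilate(((P[...,2]>zmax)|~ok).astype('u1'),np.ones((5,5)))>0
        near=np.hypot(P[...,0]-p0[0],P[...,1]-p0[1])<roi
        obs.append((m,near&~ig,np.linalg.inv(c["T"]),c["mtx"]))
    def cost(p):
        e=0
        ca,sa=np.cos(p[2]),np.sin(p[2]);w=q@np.array([[ca,sa],[-sa,ca]])+p[:2]
        V=np.vstack([np.c_[w,np.full(len(w),z)] for z in(z0,z1)])
        for m,use,Ti,K in obs:
            x=(V@Ti[:3,:3].T+Ti[:3,3])@K.T;x=x[:,:2]/x[:,2:]
            h=cv2.convexHull(x.astype('f4'))
            big=np.zeros((400,640),'u1');S=8
            cv2.fillConvexPoly(big,np.round(h*2**S).astype(int),255,cv2.LINE_AA,S)
            e+=np.abs(big/255.-m)[use].sum()/use.sum()*1000
        return e
    best=None
    for dy in ((0,) if fixyaw else (-.1,0,.1)):
        s=np.array([[0,0,0],[.012,0,0],[0,.012,0],[0,0,.12]])+np.array([p0[0],p0[1],p0[2]+dy])
        o=minimize(cost,s[0],method="Nelder-Mead",options=dict(initial_simplex=s,xatol=1e-5,fatol=1e-5,maxiter=400))
        if best is None or o.fun<best.fun:best=o
    return best.x.round(4),round(best.fun,1)
E
cat > f.py <<'E'
from h import *
t=dict(np.load("top0.npz"));s=dict(np.load("scene0.npz"))
for name,cs in(("top",[t]),("scene",[s]),("both",[t,s])):
    print(name)
    print(" sq tray",fit(cs,box(.096,.096),0,.012,(.62,.225,.52),.004,.018))
    print(" obl tray",fit(cs,box(.142,.092),0,.012,(.61,-.09,.57),.004,.018))
    print(" rnd tray",fit(cs,box(.092,0,1),0,.012,(.475,.065,0),.004,.0115,True,.06))
    print(" cork",fit(cs,box(.12,.12),0,.005,(.49,-.32,0),.0025,.02))
    print(" sq pot",fit(cs,box(.058,.058),.03,.064,(.612,-.089,.66),.03,.068,False,.05))
    print(" obl pot",fit(cs,box(.104,.054),.03,.064,(.477,.068,-.35),.03,.068,False,.07))
    print(" rnd pot",fit(cs,box(.062,0,1),.042,.064,(.645,.24,0),.042,.068,True,.05))
E
python3 f.py
```

```text
top
 sq tray (array([0.6391, 0.2382, 1.0421]), np.float64(41.1))
 obl tray (array([ 0.5984, -0.0992,  0.5273]), np.float64(46.2))
 rnd tray (array([ 0.4806,  0.0683, -0.0218]), np.float64(19.5))
 cork (array([ 0.484 , -0.3202,  0.0107]), np.float64(77.2))
 sq pot (array([ 0.6137, -0.09  ,  0.6971]), np.float64(53.4))
 obl pot (array([ 0.477 ,  0.0681, -0.3633]), np.float64(45.2))
 rnd pot (array([0.6484, 0.2392, 0.0259]), np.float64(28.8))
scene
 sq tray (array([0.6338, 0.243 , 1.045 ]), np.float64(54.8))
 obl tray (array([ 0.5945, -0.0945,  0.5361]), np.float64(35.1))
 rnd tray (array([ 0.4714,  0.0798, -0.0155]), np.float64(8.2))
 cork (array([ 0.4853, -0.3174,  0.0103]), np.float64(70.2))
 sq pot (array([ 0.6103, -0.0864,  0.6741]), np.float64(25.2))
 obl pot (array([ 0.4742,  0.0722, -0.3701]), np.float64(19.2))
 rnd pot (array([0.6444, 0.2424, 0.0032]), np.float64(13.9))
both
 sq tray (array([0.6379, 0.2395, 1.0477]), np.float64(117.6))
 obl tray (array([ 0.5973, -0.0983,  0.5387]), np.float64(110.8))
 rnd tray (array([ 0.4742,  0.0718, -0.1263]), np.float64(48.2))
 cork (array([ 0.4844, -0.3183,  0.0124]), np.float64(151.5))
 sq pot (array([ 0.6128, -0.0893,  0.7154]), np.float64(112.0))
 obl pot (array([ 0.4761,  0.0694, -0.3681]), np.float64(85.9))
 rnd pot (array([ 0.6478,  0.2397, -0.039 ]), np.float64(62.5))
```

```bash
cat > to.py <<'E'
import sys
from h import *
from bench import r
def to(x,y,z,th,s=None):
    s=s or r.read_state();A=R.from_quat(s["eef_rot"])
    B=R.from_matrix(np.array([[np.cos(th),np.sin(th),0],[np.sin(th),-np.cos(th),0],[0,0,-1]]))
    d=A.inv().apply(np.array([x,y,z])-s["ee_pos"])/.15
    rv=(A.inv()*B).as_rotvec()
    print("dp",d.round(4),"rot",(rv/2/np.pi).round(4),"deg",np.degrees(rv).round(1))
if __name__=="__main__":
    s=r.read_state();print("t",round(s["time"],2),s["ee_pos"].round(4),s["width"].round(4),"F",s["ft_force"].round(1))
    to(*map(float,sys.argv[1:5]),s)
E
python3 to.py .612 -.088 .23 .68
```

```text
Traceback (most recent call last):
  File "to.py", line 11, in <module>
    s=r.read_state();print("t",round(s["time"],2),s["ee_pos"].round(4),s["width"].round(4),"F",s["ft_force"].round(1))
                                                                       ^^^^^^^^^^^^^^^^
AttributeError: 'float' object has no attribute 'round'
```

```bash
sed -i 's/s\["width"\].round(4)/round(s["width"],4)/' to.py
python3 to.py .612 -.088 .23 .68
```

```text
t 0.1 [ 0.1435 -0.6079  0.2218] 0.0871 F [ 0.2 -0.1  0.3]
dp [ 3.8363 -2.6561 -0.0514] rot [-0.0002 -0.     -0.0713] deg [ -0.1  -0.  -25.7]
```

```bash
p="python3 -m pendant"
$p '[{"dp":[0.96,-0.664,-0.013],"rotation":[0,0,0],"jaw":1},{"dp":[0.96,-0.664,-0.013],"rotation":[0,0,0],"jaw":1},{"dp":[0.96,-0.664,-0.013],"rotation":[0,0,0],"jaw":1}]'
$p '[{"dp":[0.96,-0.664,-0.013],"rotation":[0,0,0],"jaw":1},{"dp":[0.96,-0.664,-0.013],"rotation":[0,0,0],"jaw":1},{"dp":[0.96,-0.664,-0.013],"rotation":[0,0,0],"jaw":1}]'
$p '[{"dp":[0.96,-0.664,-0.013],"rotation":[0,0,0],"jaw":1},{"dp":[0.96,-0.664,-0.013],"rotation":[0,0,0],"jaw":1},{"dp":[0.96,-0.664,-0.013],"rotation":[0,0,0],"jaw":1}]'
$p '[{"dp":[0.96,-0.664,-0.013],"rotation":[0,0,-0.071],"jaw":1},{"dp":[0.96,-0.664,-0.013],"rotation":[0,0,-0.071],"jaw":1},{"dp":[0.96,-0.664,-0.013],"rotation":[0,0,-0.071],"jaw":1},{"dp":[0.96,-0.664,-0.013],"rotation":[0,0,-0.071],"jaw":1}]'
cat > w.py <<'E'
import sys
from h import *
from bench import camera
n=sys.argv[1]
c=camera("wrist");np.savez(n+".npz",**c);cv2.imwrite(f"pics/{n}.png",c["image"][:,:,::-1]);print(c["T"].round(3))
E
python3 w.py w1; python3 to.py .612 -.088 .23 .68
```

```text
time: 0.48
ee_pos: [0.2625, -0.4761, 0.2243]
eef_rot: [0.993, 0.116, 0.0, -0.0]
ft_force: [0.6, -0.5, -0.5]
width: 0.0871
grip_force: 0.0
time: 0.85
ee_pos: [0.3796, -0.3459, 0.2264]
eef_rot: [0.993, 0.116, 0.0, -0.0]
ft_force: [0.6, 0.1, 0.7]
width: 0.0871
grip_force: 0.0
time: 1.23
ee_pos: [0.4966, -0.2159, 0.2283]
eef_rot: [0.993, 0.116, 0.0, -0.0]
ft_force: [0.1, -0.6, 0.7]
width: 0.0869
grip_force: 0.0
time: 1.72
ee_pos: [0.614, -0.0833, 0.2294]
eef_rot: [0.942, 0.336, 0.0, -0.002]
ft_force: [-0.5, -1.1, -0.8]
width: 0.0872
grip_force: 0.0
[[ 0.633 -0.745 -0.211  0.672]
 [-0.774 -0.61  -0.17  -0.038]
 [-0.002  0.271 -0.963  0.391]
 [ 0.     0.     0.     1.   ]]
t 1.77 [ 0.613  -0.0863  0.2295] 0.0869 F [-0.1  0.3 -0.3]
dp [-0.0126  0.0048 -0.0034] rot [-0.0003  0.      0.0002] deg [-0.1  0.   0.1]
```

View pics/w1.png

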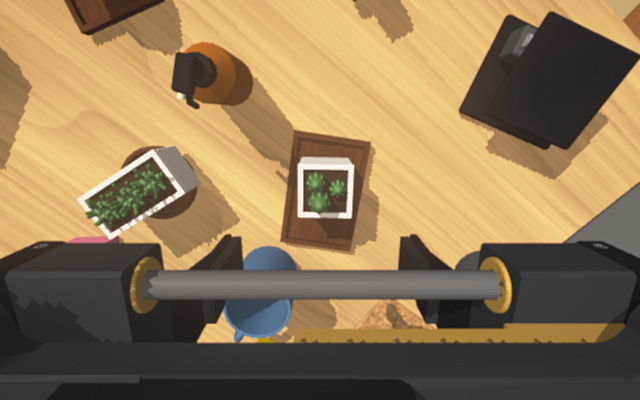

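Run:
```python
from h import *
c=dict(np.load("w1.npz"));cs=[c]
print(" obl tray",fit(cs,box(.142,.092),0,.012,(.597,-.097,.535),.004,.018))
print(" rnd tray",fit(cs,box(.092,0,1),0,.012,(.475,.075,0),.004,.0115,True,.06))
print(" sq pot",fit(cs,box(.058,.058),.03,.064,(.612,-.089,.68),.03,.068,False,.05))
print(" obl pot",fit(cs,box(.104,.054),.03,.064,(.476,.07,-.365),.03,.068,False,.07))
```

```text
obl tray (array([ 0.5993, -0.1009,  0.5393]), np.float64(55.4))
 rnd tray (array([0.4782, 0.0671, 0.0974]), np.float64(43.3))
 sq pot (array([ 0.6124, -0.0923,  0.6844]), np.float64(21.2))
 obl pot (array([ 0.4766,  0.0666, -0.363 ]), np.float64(14.0))
```

```bash
p="python3 -m pendant"
$p '[{"dp":[-0.019,0.014,0.5],"rotation":[0,0,0],"jaw":1},{"dp":[-0.019,0.014,1],"rotation":[0,0,0],"jaw":1},{"dp":[-0.019,0.014,1],"rotation":[0,0,0],"jaw":1},{"dp":[-0.019,0.014,1],"rotation":[0,0,0],"jaw":1}]'
python3 to.py .612 -.090 .029 .684
```

```text
time: 2.28
ee_pos: [0.6097, -0.0932, 0.0784]
eef_rot: [0.943, 0.331, -0.002, -0.001]
ft_force: [-0.2, 0.3, 0.8]
width: 0.0869
grip_force: 0.0
t 2.27 [ 0.6097 -0.0932  0.0784] 0.0869 F [-0.2  0.3  0.8]
dp [ 0.0265 -0.0065  0.329 ] rot [-0.0004  0.0005 -0.0013] deg [-0.1  0.2 -0.5]
```

```bash
p="python3 -m pendant"
$p '[{"dp":[0.026,-0.006,0.15],"rotation":[0,0,-0.001],"jaw":1},{"dp":[0.026,-0.006,0.329],"rotation":[0,0,-0.001],"jaw":1},{"dp":[0.026,-0.006,0.329],"rotation":[0,0,-0.001],"jaw":1},{"dp":[0.026,-0.006,0.329],"rotation":[0,0,-0.001],"jaw":0.9}]' 25
$p '[{"dp":[0,0,0],"rotation":[0,0,0],"jaw":0},{"dp":[0,0,0],"rotation":[0,0,0],"jaw":0},{"dp":[0,0,0],"rotation":[0,0,0],"jaw":0},{"dp":[0,0,0],"rotation":[0,0,0],"jaw":0},{"dp":[0,0,0],"rotation":[0,0,0],"jaw":0},{"dp":[0,0,0],"rotation":[0,0,0],"jaw":0}]' 25
```

```text
time: 2.78
ee_pos: [0.6151, -0.0886, 0.0324]
eef_rot: [0.942, 0.335, 0.001, 0.0]
ft_force: [0.9, -0.3, 1.2]
width: 0.0831
grip_force: 0.0
time: 3.52
ee_pos: [0.6145, -0.0886, 0.0315]
eef_rot: [0.942, 0.335, 0.0, 0.0]
ft_force: [-2.1, -0.6, 5.1]
width: 0.058
grip_force: 24.9
```

```bash
p="python3 -m pendant"
$p '[{"dp":[0,0,-0.1],"rotation":[0,0,0],"jaw":0},{"dp":[0,0,-0.4],"rotation":[0,0,0],"jaw":0},{"dp":[0,0,-0.8],"rotation":[0,0,0],"jaw":0},{"dp":[0,0,-1],"rotation":[0,0,0],"jaw":0},{"dp":[0,0,-1],"rotation":[0,0,0],"jaw":0}]'
$p '[{"dp":[0,0,-0.2],"rotation":[0,0,0],"jaw":0},{"dp":[0,0,-0.2],"rotation":[0,0,0],"jaw":0},{"dp":[0,0,-0.2],"rotation":[0,0,0],"jaw":0}]'
python3 to.py .485 -.318 .2 .684
```

```text
time: 4.15
ee_pos: [0.6154, -0.0884, 0.1838]
eef_rot: [0.942, 0.336, 0.002, 0.001]
ft_force: [0.5, 0.0, -4.8]
width: 0.0577
grip_force: 24.9
time: 4.53
ee_pos: [0.6135, -0.0885, 0.2089]
eef_rot: [0.942, 0.336, -0.001, -0.001]
ft_force: [-0.6, -0.4, -3.9]
width: 0.0578
grip_force: 24.9
t 4.53 [ 0.6135 -0.0885  0.2089] 0.0578 F [-0.6 -0.4 -3.9]
dp [-1.6307  0.6443  0.061 ] rot [-0.0003  0.0003  0.    ] deg [-0.1  0.1  0. ]
```

```bash
p="python3 -m pendant"
$p '[{"dp":[-0.2,0.08,0],"rotation":[0,0,0],"jaw":0},{"dp":[-0.55,0.21,0],"rotation":[0,0,0],"jaw":0},{"dp":[-0.85,0.33,0],"rotation":[0,0,0],"jaw":0},{"dp":[-0.85,0.33,0],"rotation":[0,0,0],"jaw":0}]'
$p '[{"dp":[-0.4,0.16,0],"rotation":[0,0,0],"jaw":0},{"dp":[-0.7,0.28,0.05],"rotation":[0,0,0],"jaw":0},{"dp":[-0.78,0.31,0.06],"rotation":[0,0,0],"jaw":0},{"dp":[-0.78,0.31,0.4],"rotation":[0,0,0],"jaw":0},{"dp":[-0.78,0.31,0.7],"rotation":[0,0,0],"jaw":0},{"dp":[-0.78,0.31,0.8],"rotation":[0,0,0],"jaw":0},{"dp":[-0.78,0.31,0.8],"rotation":[0,0,0],"jaw":0},{"dp":[-0.78,0.31,0.8],"rotation":[0,0,0],"jaw":0}]'
python3 to.py .485 -.318 .031 .684
```

```text
time: 5.03
ee_pos: [0.5437, -0.2125, 0.2089]
eef_rot: [0.943, 0.332, -0.002, 0.0]
ft_force: [-0.3, 0.1, -3.0]
width: 0.0582
grip_force: 24.9
time: 6.02
ee_pos: [0.4868, -0.3177, 0.0928]
eef_rot: [0.942, 0.336, 0.001, 0.001]
ft_force: [0.6, -0.2, -3.2]
width: 0.058
grip_force: 24.9
t 6.03 [ 0.4868 -0.3177  0.0928] 0.058 F [ 0.6 -0.2 -3.2]
dp [-0.0107 -0.007   0.4122] rot [ 0.0004 -0.0002  0.0001] deg [ 0.1 -0.1  0. ]
```

```bash
p="python3 -m pendant"
$p '[{"dp":[-0.01,-0.007,0.2],"rotation":[0,0,0],"jaw":0},{"dp":[-0.01,-0.007,0.36],"rotation":[0,0,0],"jaw":0},{"dp":[-0.01,-0.007,0.38],"rotation":[0,0,0],"jaw":0},{"dp":[-0.01,-0.007,0.38],"rotation":[0,0,0],"jaw":0},{"dp":[-0.01,-0.007,0.38],"rotation":[0,0,0],"jaw":0}]'
python3 to.py .485 -.318 .031 .684
```

```text
time: 6.65
ee_pos: [0.4846, -0.3181, 0.0356]
eef_rot: [0.942, 0.335, 0.001, 0.001]
ft_force: [-0.2, 0.5, -2.7]
width: 0.0582
grip_force: 24.9
t 6.65 [ 0.4846 -0.3181  0.0356] 0.0582 F [-0.2  0.5 -2.7]
dp [0.0024 0.0012 0.0306] rot [ 0.0004 -0.0001  0.    ] deg [ 0.1 -0.   0. ]
```

Lower in small steps until contact.

```bash
p="python3 -m pendant"
$p '[{"dp":[0,0,0.01],"rotation":[0,0,0],"jaw":0},{"dp":[0,0,0.02],"rotation":[0,0,0],"jaw":0},{"dp":[0,0,0.027],"rotation":[0,0,0],"jaw":0},{"dp":[0,0,0.027],"rotation":[0,0,0],"jaw":0},{"dp":[0,0,0.027],"rotation":[0,0,0],"jaw":0}]'
```

```text
time: 7.28
ee_pos: [0.4836, -0.3176, 0.0304]
eef_rot: [0.942, 0.335, -0.0, 0.0]
ft_force: [-3.6, 2.3, 6.3]
width: 0.0579
grip_force: 24.9
```

```bash
p="python3 -m pendant"
$p '[{"dp":[0,0,0],"rotation":[0,0,0],"jaw":0.8},{"dp":[0,0,0],"rotation":[0,0,0],"jaw":0.95},{"dp":[0,0,0],"rotation":[0,0,0],"jaw":1},{"dp":[0,0,-0.2],"rotation":[0,0,0],"jaw":1},{"dp":[0,0,-0.6],"rotation":[0,0,0],"jaw":1},{"dp":[0,0,-0.98],"rotation":[0,0,0],"jaw":1},{"dp":[0,0,-0.98],"rotation":[0,0,0],"jaw":1}]'
python3 to.py .477 .069 .16 -.365
```

```text
time: 8.15
ee_pos: [0.4861, -0.3187, 0.182]
eef_rot: [0.942, 0.335, 0.003, 0.004]
ft_force: [0.7, -0.4, -0.9]
width: 0.0868
grip_force: 0.0
t 8.15 [ 0.4861 -0.3187  0.182 ] 0.0868 F [ 0.7 -0.4 -0.9]
dp [ 1.5866 -2.0425  0.1332] rot [ 0.001 -0.001  0.167] deg [ 0.4 -0.4 60.1]
```

```bash
p="python3 -m pendant"
$p '[{"dp":[0.79,-1,0],"rotation":[0,0,0],"jaw":1},{"dp":[0.79,-1,0],"rotation":[0,0,0],"jaw":1},{"dp":[0.79,-1,0],"rotation":[0,0,0],"jaw":1},{"dp":[0.79,-1,0],"rotation":[0,0,0],"jaw":1}]'
$p '[{"dp":[0.79,-1,0],"rotation":[0,0,0.167],"jaw":1},{"dp":[0.79,-1,0],"rotation":[0,0,0.167],"jaw":1},{"dp":[0.79,-1,0],"rotation":[0,0,0.167],"jaw":1},{"dp":[0.79,-1,0],"rotation":[0,0,0.167],"jaw":1},{"dp":[0.79,-1,0],"rotation":[0,0,0.167],"jaw":1},{"dp":[0.79,-1,0],"rotation":[0,0,0.167],"jaw":1},{"dp":[0.79,-1,0],"rotation":[0,0,0.167],"jaw":1}]'
python3 to.py .4765 .069 .029 -.365
python3 - <<'E'
from h import *
from bench import camera
for n in("top","scene","wrist"):
    c=camera(n);np.savez(n+"1.npz",**c);cs=[c]
    print(n," obl tray",fit(cs,box(.142,.092),0,.012,(.597,-.097,.535),.004,.018))
    if n!="wrist":print(" sq pot",fit(cs,box(.058,.058),.03,.064,(.485,-.318,.68),.03,.068,False,.05))
    print(" obl pot",fit(cs,box(.104,.054),.03,.064,(.476,.07,-.365),.03,.068,False,.07))
    cv2.imwrite(f"pics/{n}1.png",c["image"][:,:,::-1])
E
```

```text
time: 8.65
ee_pos: [0.4806, -0.1216, 0.1766]
eef_rot: [0.941, 0.339, -0.0, -0.0]
ft_force: [0.2, -0.0, -0.5]
width: 0.087
grip_force: 0.0
time: 9.52
ee_pos: [0.4777, 0.0639, 0.1763]
eef_rot: [0.983, -0.181, -0.0, 0.0]
ft_force: [-0.7, -0.0, 0.1]
width: 0.0871
grip_force: 0.0
t 9.53 [0.4777 0.0639 0.1763] 0.0871 F [-0.7 -0.   0.1]
dp [-0.0188 -0.0293  0.9819] rot [0.0001 0.0001 0.    ] deg [0. 0. 0.]
top  obl tray (array([ 0.5999, -0.0987,  0.519 ]), np.float64(41.7))
 sq pot (array([ 0.4818, -0.3206,  0.6567]), np.float64(36.1))
 obl pot (array([ 0.476,  0.082, -0.465]), np.float64(10.8))
scene  obl tray (array([ 0.5968, -0.0944,  0.5328]), np.float64(57.0))
 sq pot (array([ 0.479 , -0.3162,  0.6716]), np.float64(12.4))
 obl pot (array([ 0.4739,  0.0717, -0.369 ]), np.float64(18.0))
wrist  obl tray (array([ 0.6013, -0.1019,  0.5326]), np.float64(53.6))
 obl pot (array([ 0.4767,  0.0665, -0.3513]), np.float64(18.1))
```

```bash
p="python3 -m pendant"
$p '[{"dp":[-0.02,-0.025,0.3],"rotation":[0,0,0],"jaw":1},{"dp":[-0.02,-0.025,0.65],"rotation":[0,0,0],"jaw":1},{"dp":[-0.02,-0.025,0.85],"rotation":[0,0,0],"jaw":1},{"dp":[-0.02,-0.025,0.85],"rotation":[0,0,0],"jaw":1},{"dp":[-0.02,-0.025,0.85],"rotation":[0,0,0],"jaw":1}]'
python3 to.py .476 .069 .029 -.365
```

```text
time: 10.3
ee_pos: [0.4771, 0.0694, 0.0507]
eef_rot: [0.983, -0.181, 0.001, -0.0]
ft_force: [0.7, -0.2, -0.2]
width: 0.0871
grip_force: 0.0
t 10.3 [0.4771 0.0694 0.0507] 0.0871 F [ 0.7 -0.2 -0.2]
dp [-0.0061  0.0051  0.1447] rot [-0.0001 -0.0002  0.0001] deg [-0.  -0.1  0.1]
```

```bash
p="python3 -m pendant"
$p '[{"dp":[-0.006,0.005,0.144],"rotation":[0,0,0],"jaw":1},{"dp":[-0.006,0.005,0.144],"rotation":[0,0,0],"jaw":0.8},{"dp":[-0.006,0.005,0.144],"rotation":[0,0,0],"jaw":0},{"dp":[-0.006,0.005,0.144],"rotation":[0,0,0],"jaw":0},{"dp":[-0.006,0.005,0.144],"rotation":[0,0,0],"jaw":0},{"dp":[-0.006,0.005,0.144],"rotation":[0,0,0],"jaw":0},{"dp":[-0.006,0.005,0.144],"rotation":[0,0,0],"jaw":0},{"dp":[-0.006,0.005,0.144],"rotation":[0,0,0],"jaw":0}]' 30
$p '[{"dp":[0,0,0],"rotation":[0,0,0],"jaw":0},{"dp":[0,0,0],"rotation":[0,0,0],"jaw":0},{"dp":[0,0,-0.1],"rotation":[0,0,0],"jaw":0},{"dp":[0,0,-0.4],"rotation":[0,0,0],"jaw":0},{"dp":[0,0,-0.8],"rotation":[0,0,0],"jaw":0},{"dp":[0,0,-1],"rotation":[0,0,0],"jaw":0},{"dp":[0,0,-1],"rotation":[0,0,0],"jaw":0}]'
python3 to.py .598 -.097 .18 .534
```

```text
time: 11.3
ee_pos: [0.4754, 0.0688, 0.0284]
eef_rot: [0.983, -0.181, 0.0, 0.0]
ft_force: [-2.1, -1.7, 6.1]
width: 0.0536
grip_force: 30.0
time: 12.18
ee_pos: [0.4762, 0.0692, 0.1801]
eef_rot: [0.983, -0.182, 0.002, -0.0]
ft_force: [-0.1, -0.4, -4.7]
width: 0.0539
grip_force: 29.9
t 12.18 [0.4762 0.0692 0.1801] 0.0539 F [-0.1 -0.4 -4.7]
dp [1.1543 0.7452 0.0047] rot [ 1.000e-04 -7.000e-04 -1.431e-01] deg [  0.   -0.3 -51.5]
```

```bash
p="python3 -m pendant"
$p '[{"dp":[0.2,0.13,0],"rotation":[0,0,-0.02],"jaw":0},{"dp":[0.45,0.29,0],"rotation":[0,0,-0.05],"jaw":0},{"dp":[0.7,0.45,0],"rotation":[0,0,-0.08],"jaw":0},{"dp":[0.9,0.6,0],"rotation":[0,0,-0.11],"jaw":0},{"dp":[1,0.72,0],"rotation":[0,0,-0.13],"jaw":0},{"dp":[1,0.745,0],"rotation":[0,0,-0.143],"jaw":0},{"dp":[1,0.745,0],"rotation":[0,0,-0.143],"jaw":0},{"dp":[1,0.745,0],"rotation":[0,0,-0.143],"jaw":0}]'
python3 to.py .598 -.097 .040 .534
python3 - <<'E'
from h import *
from bench import camera
for n in("top","scene"):
    c=camera(n);np.savez(n+"2.npz",**c);cs=[c]
    print(n," rnd tray",fit(cs,box(.092,0,1),0,.012,(.474,.075,0),.004,.018,True,.06))
    cv2.imwrite(f"pics/{n}2.png",c["image"][:,:,::-1])
E
```

```text
time: 13.18
ee_pos: [0.5748, -0.0883, 0.1769]
eef_rot: [0.965, 0.263, -0.001, -0.0]
ft_force: [0.1, 0.2, -4.3]
width: 0.0538
grip_force: 29.9
t 13.18 [ 0.5748 -0.0883  0.1769] 0.0538 F [ 0.1  0.2 -4.3]
dp [0.1049 0.1295 0.9123] rot [-0.0002  0.0002 -0.0003] deg [-0.1  0.1 -0.1]
top  rnd tray (array([0.48  , 0.0677, 0.0391]), np.float64(62.5))
scene  rnd tray (array([0.4752, 0.0691, 0.0535]), np.float64(76.4))
```

```bash
p="python3 -m pendant"
$p '[{"dp":[0.105,0.13,0.1],"rotation":[0,0,0],"jaw":0},{"dp":[0.105,0.13,0.4],"rotation":[0,0,0],"jaw":0},{"dp":[0.105,0.13,0.7],"rotation":[0,0,0],"jaw":0},{"dp":[0.105,0.13,0.88],"rotation":[0,0,0],"jaw":0},{"dp":[0.105,0.13,0.9],"rotation":[0,0,0],"jaw":0},{"dp":[0.105,0.13,0.9],"rotation":[0,0,0],"jaw":0},{"dp":[0.105,0.13,0.9],"rotation":[0,0,0],"jaw":0}]'
python3 to.py .598 -.097 .0225 .534
python3 - <<'E'
from h import *
from bench import camera
for n in("top","scene","wrist"):
    c=camera(n);np.savez(n+"3.npz",**c);cs=[c]
    print(n,"tray",fit(cs,box(.142,.092),0,.012,(.597,-.097,.535),.004,.016))
    print(n,"pot",fit(cs,box(.104,.054),.045,.076,(.598,-.097,.535),.045,.08,False,.07))
E
```

```text
time: 14.15
ee_pos: [0.5998, -0.0979, 0.0445]
eef_rot: [0.965, 0.263, 0.001, 0.001]
ft_force: [-0.2, 0.5, -3.8]
width: 0.0535
grip_force: 29.9
t 14.15 [ 0.5998 -0.0979  0.0445] 0.0535 F [-0.2  0.5 -3.8]
dp [-0.0078 -0.0116  0.1467] rot [ 0.0003 -0.0003 -0.0001] deg [ 0.1 -0.1 -0. ]
top tray (array([ 0.6018, -0.0995,  0.5308]), np.float64(23.8))
top pot (array([ 0.598, -0.097,  0.435]), np.float64(0.0))
scene tray (array([ 0.5949, -0.0944,  0.5299]), np.float64(41.0))
scene pot (array([ 0.5985, -0.0937,  0.5508]), np.float64(6.9))
wrist tray (array([ 0.5991, -0.1012,  0.5329]), np.float64(21.2))
wrist pot (array([ 0.6008, -0.0985,  0.5463]), np.float64(48.1))
```

```bash
p="python3 -m pendant"
$p '[{"dp":[-0.018,-0.013,0.06],"rotation":[0,0,0],"jaw":0},{"dp":[-0.018,-0.013,0.11],"rotation":[0,0,0],"jaw":0},{"dp":[-0.018,-0.013,0.12],"rotation":[0,0,0],"jaw":0},{"dp":[-0.018,-0.013,0.13],"rotation":[0,0,0],"jaw":0},{"dp":[-0.018,-0.013,0.14],"rotation":[0,0,0],"jaw":0},{"dp":[-0.018,-0.013,0.147],"rotation":[0,0,0],"jaw":0},{"dp":[-0.018,-0.013,0.147],"rotation":[0,0,0],"jaw":0},{"dp":[-0.018,-0.013,0.147],"rotation":[0,0,0],"jaw":0}]'
```

```text
time: 15.3
ee_pos: [0.5957, -0.0975, 0.0224]
eef_rot: [0.965, 0.264, 0.0, 0.0]
ft_force: [-7.6, 0.9, 11.6]
width: 0.0535
grip_force: 29.9
```

```bash
p="python3 -m pendant"
$p '[{"dp":[0,0,0],"rotation":[0,0,0],"jaw":0.7},{"dp":[0,0,0],"rotation":[0,0,0],"jaw":0.9},{"dp":[0,0,0],"rotation":[0,0,0],"jaw":1},{"dp":[0,0,-0.2],"rotation":[0,0,0],"jaw":1},{"dp":[0,0,-0.6],"rotation":[0,0,0],"jaw":1},{"dp":[0,0,-1],"rotation":[0,0,0],"jaw":1},{"dp":[0,0,-1],"rotation":[0,0,0],"jaw":1},{"dp":[0,0,-1],"rotation":[0,0,0],"jaw":1}]'
python3 to.py .646 .241 .18 .534
cat > chk.py <<'E'
from h import *
from bench import camera
for n in("top","scene","wrist"):
    c=camera(n);np.savez(n+"4.npz",**c);cs=[c];cv2.imwrite(f"pics/{n}4.png",c["image"][:,:,::-1])
    print(n,"tray",fit(cs,box(.142,.092),0,.012,(.597,-.097,.535),.004,.016))
    print(n,"pot",fit(cs,box(.104,.054),.03,.058,(.598,-.097,.535),.03,.062,False,.07))
E
python3 chk.py
```

```text
time: 16.3
ee_pos: [0.5953, -0.0977, 0.1704]
eef_rot: [0.965, 0.263, -0.0, 0.0]
ft_force: [0.1, 0.3, -0.9]
width: 0.0874
grip_force: 0.0
t 16.3 [ 0.5953 -0.0977  0.1704] 0.0874 F [ 0.1  0.3 -0.9]
dp [ 1.4388 -1.7724 -0.0646] rot [ 0.      0.     -0.0001] deg [ 0.  0. -0.]
top tray (array([ 0.5861, -0.1089,  0.5432]), np.float64(18.6))
top pot (array([ 0.598, -0.097,  0.555]), np.float64(0.0))
scene tray (array([ 0.5951, -0.0944,  0.5445]), np.float64(43.8))
scene pot (array([ 0.5945, -0.0933,  0.5639]), np.float64(14.3))
wrist tray (array([ 0.5986, -0.1015,  0.5338]), np.float64(36.8))
wrist pot (array([ 0.5967, -0.0982,  0.5563]), np.float64(19.0))
```

View pics/wrist4.png

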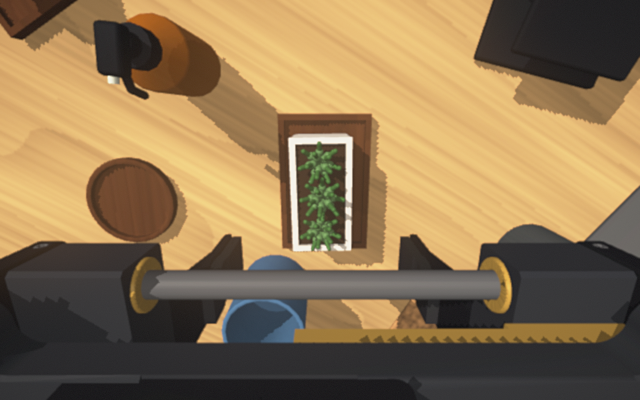

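```bash
p="python3 -m pendant"
$p '[{"dp":[0.72,-0.886,-0.1],"rotation":[0,0,0],"jaw":1},{"dp":[0.72,-0.886,-0.1],"rotation":[0,0,0],"jaw":1},{"dp":[0.72,-0.886,-0.1],"rotation":[0,0,0],"jaw":1}]'
$p '[{"dp":[0.72,-0.886,0],"rotation":[0,0,0],"jaw":1},{"dp":[0.72,-0.886,0],"rotation":[0,0,0],"jaw":1},{"dp":[0.72,-0.886,0],"rotation":[0,0,0],"jaw":1},{"dp":[0.72,-0.886,0],"rotation":[0,0,0],"jaw":1}]'
python3 to.py .6465 .241 .05 .534
sed -i 's/"wrist")/)/;s/4.npz/5.npz/;s/4.png/5.png/' chk.py; python3 chk.py
python3 - <<'E'
from h import *
from bench import camera
c=camera("wrist");np.savez("wrist5.npz",**c)
print(" sq tray",fit([c],box(.096,.096),0,.012,(.636,.241,1.045),.004,.018))
print(" rnd pot",fit([c],box(.062,0,1),.042,.064,(.645,.24,0),.042,.068,True,.05))
c=dict(np.load("top5.npz"))
cv2.imwrite("pics/o5.png",ortho(c,.03,.5,.7,-.2,.0,3000)[:,:,::-1])
E
```

```text
time: 16.82
ee_pos: [0.6204, 0.0748, 0.185]
eef_rot: [0.964, 0.264, -0.001, -0.001]
ft_force: [0.5, -0.6, 1.3]
width: 0.087
grip_force: 0.0
time: 17.32
ee_pos: [0.6443, 0.2466, 0.184]
eef_rot: [0.964, 0.267, -0.001, -0.001]
ft_force: [0.3, -0.0, 0.3]
width: 0.0867
grip_force: 0.0
t 17.32 [0.6443 0.2466 0.184 ] 0.0867 F [ 0.3 -0.   0.3]
dp [-0.0051  0.0427  0.8933] rot [-0.0005  0.0003  0.001 ] deg [-0.2  0.1  0.4]
top tray (array([ 0.5996, -0.0988,  0.5504]), np.float64(62.3))
top pot (array([ 0.5981, -0.0959,  0.5364]), np.float64(40.1))
scene tray (array([ 0.595 , -0.0942,  0.5339]), np.float64(43.4))
scene pot (array([ 0.5948, -0.0931,  0.5629]), np.float64(13.1))
 sq tray (array([0.6375, 0.2341, 1.044 ]), np.float64(31.7))
 rnd pot (array([0.6466, 0.2346, 0.0549]), np.float64(20.4))
```

View pics/o5.png

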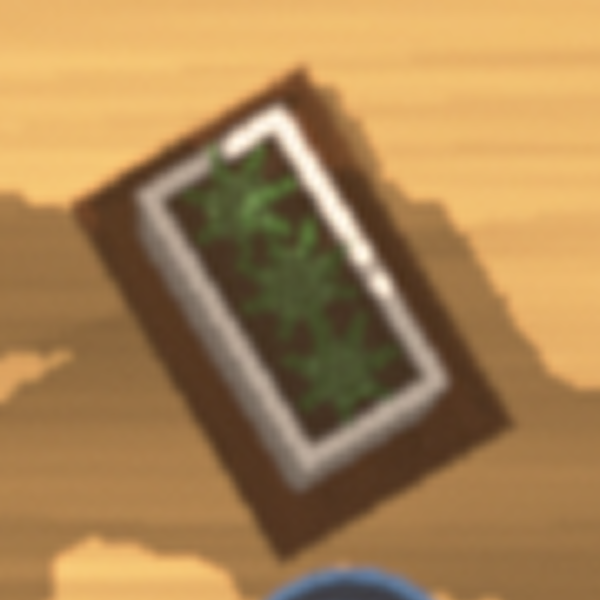

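```bash
p="python3 -m pendant"
$p '[{"dp":[-0.01,0.053,0.3],"rotation":[0,0,0.001],"jaw":1},{"dp":[-0.01,0.053,0.65],"rotation":[0,0,0.001],"jaw":1},{"dp":[-0.01,0.053,0.85],"rotation":[0,0,0.001],"jaw":1},{"dp":[-0.01,0.053,0.85],"rotation":[0,0,0.001],"jaw":1},{"dp":[-0.01,0.053,0.85],"rotation":[0,0,0.001],"jaw":1}]'
python3 to.py .6465 .239 .034 .534
```

```text
time: 18.1
ee_pos: [0.6501, 0.233, 0.06]
eef_rot: [0.966, 0.26, 0.001, 0.0]
ft_force: [0.1, 0.5, 0.2]
width: 0.0871
grip_force: 0.0
t 18.1 [0.6501 0.233  0.06  ] 0.0871 F [0.1 0.5 0.2]
dp [-0.0009 -0.0468  0.1732] rot [ 0.0001 -0.0003 -0.0013] deg [ 0.  -0.1 -0.5]
```

```bash
p="python3 -m pendant"
$p '[{"dp":[-0.001,-0.047,0],"rotation":[0,0,0],"jaw":1},{"dp":[-0.001,-0.047,0.173],"rotation":[0,0,0],"jaw":1},{"dp":[-0.001,-0.047,0.173],"rotation":[0,0,0],"jaw":0.8},{"dp":[-0.001,-0.047,0.173],"rotation":[0,0,0],"jaw":0},{"dp":[-0.001,-0.047,0.173],"rotation":[0,0,0],"jaw":0},{"dp":[-0.001,-0.047,0.173],"rotation":[0,0,0],"jaw":0},{"dp":[-0.001,-0.047,0.173],"rotation":[0,0,0],"jaw":0},{"dp":[-0.001,-0.047,0.173],"rotation":[0,0,0],"jaw":0}]' 30
$p '[{"dp":[0,0,0],"rotation":[0,0,0],"jaw":0},{"dp":[0,0,0],"rotation":[0,0,0],"jaw":0},{"dp":[0,0,-0.1],"rotation":[0,0,0],"jaw":0},{"dp":[0,0,-0.4],"rotation":[0,0,0],"jaw":0},{"dp":[0,0,-0.8],"rotation":[0,0,0],"jaw":0},{"dp":[0,0,-1],"rotation":[0,0,0],"jaw":0},{"dp":[0,0,-1],"rotation":[0,0,0],"jaw":0}]'
python3 to.py .4775 .0685 .18 .534
python3 - <<'E'
from h import *
from bench import camera
for n in("top","scene","wrist"):
    c=camera(n)
    print(n," sq tray",fit([c],box(.096,.096),0,.012,(.636,.241,1.045),.004,.018))
    print(n," rnd tray",fit([c],box(.092,0,1),0,.012,(.476,.07,0),.004,.018,True,.06))
E
```

```text
time: 19.1
ee_pos: [0.6466, 0.239, 0.0337]
eef_rot: [0.966, 0.26, 0.001, 0.001]
ft_force: [1.2, -2.9, 6.2]
width: 0.0615
grip_force: 30.0
time: 19.98
ee_pos: [0.646, 0.2408, 0.1852]
eef_rot: [0.965, 0.261, 0.002, -0.0]
ft_force: [-0.7, -0.6, -5.6]
width: 0.0612
grip_force: 30.0
t 19.98 [0.646  0.2408 0.1852] 0.0612 F [-0.7 -0.6 -5.6]
dp [-1.5488  0.4268  0.0282] rot [ 0.     -0.0007 -0.001 ] deg [ 0.  -0.2 -0.4]
top  sq tray (array([0.6384, 0.2375, 1.0557]), np.float64(46.7))
top  rnd tray (array([0.4794, 0.0673, 0.0175]), np.float64(61.8))
scene  sq tray (array([0.6356, 0.2408, 1.0461]), np.float64(60.8))
scene  rnd tray (array([0.4744, 0.0744, 0.0566]), np.float64(84.3))
wrist  sq tray (array([0.6371, 0.2336, 1.0453]), np.float64(40.5))
wrist  rnd tray (array([0.464, 0.078, 0.08 ]), np.float64(0.0))
```

```bash
p="python3 -m pendant"
$p '[{"dp":[-0.2,0.05,0],"rotation":[0,0,0],"jaw":0},{"dp":[-0.55,0.15,0],"rotation":[0,0,0],"jaw":0},{"dp":[-0.85,0.24,0],"rotation":[0,0,0],"jaw":0},{"dp":[-0.85,0.24,0],"rotation":[0,0,0],"jaw":0}]'
$p '[{"dp":[-0.4,0.1,0],"rotation":[0,0,0],"jaw":0},{"dp":[-0.65,0.17,0],"rotation":[0,0,0],"jaw":0},{"dp":[-0.7,0.18,0.1],"rotation":[0,0,0],"jaw":0},{"dp":[-0.7,0.18,0.4],"rotation":[0,0,0],"jaw":0},{"dp":[-0.7,0.18,0.7],"rotation":[0,0,0],"jaw":0},{"dp":[-0.7,0.18,0.8],"rotation":[0,0,0],"jaw":0},{"dp":[-0.7,0.18,0.8],"rotation":[0,0,0],"jaw":0},{"dp":[-0.7,0.18,0.8],"rotation":[0,0,0],"jaw":0}]'
python3 to.py .477 .070 .0337 .534
```

```text
time: 20.62
ee_pos: [0.551, 0.1404, 0.1802]
eef_rot: [0.966, 0.259, -0.002, 0.001]
ft_force: [1.4, 0.6, -3.6]
width: 0.061
grip_force: 30.0
time: 21.62
ee_pos: [0.4773, 0.0688, 0.0637]
eef_rot: [0.965, 0.261, 0.001, 0.0]
ft_force: [-0.1, 0.3, -3.7]
width: 0.0611
grip_force: 30.0
t 21.62 [0.4773 0.0688 0.0637] 0.0611 F [-0.1  0.3 -3.7]
dp [ 0.0019 -0.0084  0.2   ] rot [ 0.0001 -0.0003 -0.001 ] deg [ 0.  -0.1 -0.4]
```

```bash
p="python3 -m pendant"
$p '[{"dp":[0.002,-0.008,0.08],"rotation":[0,0,0],"jaw":0},{"dp":[0.002,-0.008,0.13],"rotation":[0,0,0],"jaw":0},{"dp":[0.002,-0.008,0.13],"rotation":[0,0,0],"jaw":0},{"dp":[0.002,-0.008,0.13],"rotation":[0,0,0],"jaw":0}]'
python3 to.py .477 .070 .0337 .534
python3 - <<'E'
from h import *
from bench import camera,r
zb=r.read_state()["ee_pos"][2]-.0337+.006;print(zb)
for n in("scene","wrist"):
    c=camera(n)
    if n=="scene":cv2.imwrite("pics/s6.png",cv2.resize(c["image"][100:260,250:450,::-1],(800,640))[:600])
    print(n," pot",fit([c],box(.062,0,1),zb+.036,zb+.058,(.477,.07,0),zb+.036,zb+.062,True,.045))
    print(n," rnd tray",fit([c],box(.092,0,1),0,.012,(.476,.07,0),.004,.015,True,.06))
E
```

```text
time: 22.12
ee_pos: [0.4759, 0.0694, 0.0429]
eef_rot: [0.965, 0.261, 0.0, 0.0]
ft_force: [-0.3, -0.2, -4.7]
width: 0.0613
grip_force: 30.0
t 22.12 [0.4759 0.0694 0.0429] 0.0613 F [-0.3 -0.2 -4.7]
dp [0.0083 0.0003 0.0616] rot [ 0.     -0.     -0.0011] deg [ 0.  -0.  -0.4]
0.01524685647587073
scene  pot (array([0.4711, 0.0755, 0.0481]), np.float64(28.3))
scene  rnd tray (array([0.4736, 0.0738, 0.0551]), np.float64(65.9))
wrist  pot (array([0.475 , 0.0671, 0.0328]), np.float64(84.4))
wrist  rnd tray (array([0.4788, 0.0652, 0.038 ]), np.float64(36.9))
```

View pics/s6.png

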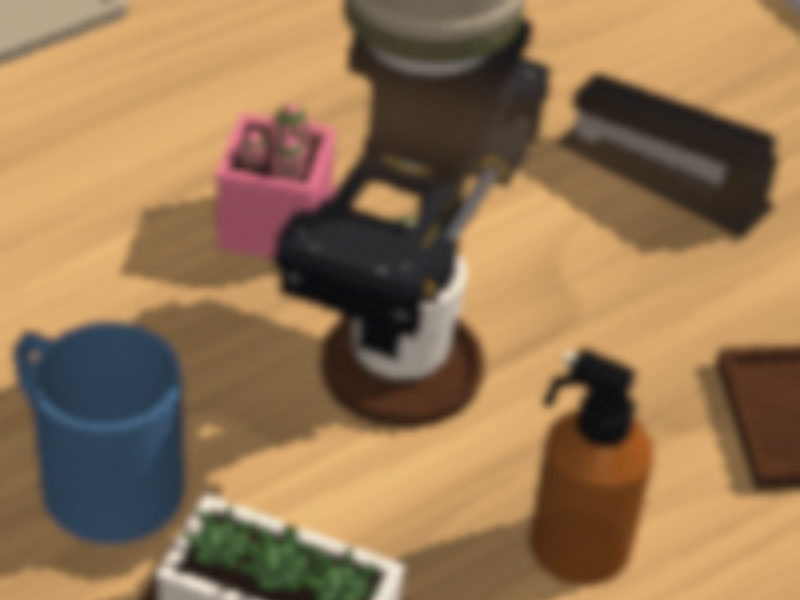

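```bash
p="python3 -m pendant"
$p '[{"dp":[0.012,0.021,0],"rotation":[0,0,0],"jaw":0},{"dp":[0.012,0.021,0.02],"rotation":[0,0,0],"jaw":0},{"dp":[0.012,0.021,0.035],"rotation":[0,0,0],"jaw":0},{"dp":[0.012,0.021,0.05],"rotation":[0,0,0],"jaw":0},{"dp":[0.012,0.021,0.06],"rotation":[0,0,0],"jaw":0},{"dp":[0.012,0.021,0.062],"rotation":[0,0,0],"jaw":0},{"dp":[0.012,0.021,0.062],"rotation":[0,0,0],"jaw":0},{"dp":[0.012,0.021,0.062],"rotation":[0,0,0],"jaw":0}]'
```

```text
time: 23.22
ee_pos: [0.4789, 0.0676, 0.0337]
eef_rot: [0.965, 0.261, -0.0, 0.0]
ft_force: [-4.3, -0.1, 3.1]
width: 0.0611
grip_force: 30.0
```

```bash
p="python3 -m pendant"
$p '[{"dp":[0,0,0],"rotation":[0,0,0],"jaw":0.8},{"dp":[0,0,0],"rotation":[0,0,0],"jaw":0.95},{"dp":[0,0,0],"rotation":[0,0,0],"jaw":1},{"dp":[0,0,-0.2],"rotation":[0,0,0],"jaw":1},{"dp":[0,0,-0.6],"rotation":[0,0,0],"jaw":1},{"dp":[0,0,-1],"rotation":[0,0,0],"jaw":1},{"dp":[0,0,-1],"rotation":[0,0,0],"jaw":1},{"dp":[0,0,-1],"rotation":[0,0,0],"jaw":1}]'
python3 to.py .482 -.318 .18 .675
cat > chk2.py <<'E'
from h import *
from bench import camera
for n in("top","scene","wrist"):
    c=camera(n);cs=[c]
    print(n," pot",fit([c],box(.062,0,1),.042,.064,(.477,.07,0),.042,.068,True,.05))
    print(n," rnd tray",fit([c],box(.092,0,1),0,.012,(.476,.07,0),.004,.015,True,.06))
E
python3 chk2.py
```

```text
time: 24.22
ee_pos: [0.4788, 0.0673, 0.1832]
eef_rot: [0.966, 0.26, -0.0, 0.0]
ft_force: [0.0, -0.2, -0.1]
width: 0.087
grip_force: 0.0
t 24.23 [0.4788 0.0673 0.1832] 0.087 F [ 0.  -0.2 -0.1]
dp [-1.2728  2.2309  0.0229] rot [ 0.0001  0.     -0.0236] deg [ 0.   0.  -8.5]
top  pot (array([ 0.4794,  0.0688, -0.0113]), np.float64(20.1))
top  rnd tray (array([0.4796, 0.0698, 0.03  ]), np.float64(47.9))
scene  pot (array([0.4744, 0.0717, 0.0403]), np.float64(10.2))
scene  rnd tray (array([0.4743, 0.0739, 0.0442]), np.float64(72.9))
wrist  pot (array([0.4778, 0.065 , 0.0683]), np.float64(23.0))
wrist  rnd tray (array([0.4791, 0.0651, 0.0983]), np.float64(49.8))
```

```bash
p="python3 -m pendant"
$p '[{"dp":[-0.424,0.744,0],"rotation":[0,0,0],"jaw":1},{"dp":[-0.424,0.744,0],"rotation":[0,0,0],"jaw":1},{"dp":[-0.424,0.744,0],"rotation":[0,0,0],"jaw":1}]'
$p '[{"dp":[-0.424,0.744,0],"rotation":[0,0,0],"jaw":1},{"dp":[-0.424,0.744,0],"rotation":[0,0,0],"jaw":1},{"dp":[-0.424,0.744,0],"rotation":[0,0,0],"jaw":1}]'
$p '[{"dp":[-0.424,0.744,0.02],"rotation":[0,0,-0.0236],"jaw":1},{"dp":[-0.424,0.744,0.02],"rotation":[0,0,-0.0236],"jaw":1},{"dp":[-0.424,0.744,0.2],"rotation":[0,0,-0.0236],"jaw":1},{"dp":[-0.424,0.744,0.5],"rotation":[0,0,-0.0236],"jaw":1},{"dp":[-0.424,0.744,0.7],"rotation":[0,0,-0.0236],"jaw":1},{"dp":[-0.424,0.744,0.7],"rotation":[0,0,-0.0236],"jaw":1},{"dp":[-0.424,0.744,0.7],"rotation":[0,0,-0.0236],"jaw":1}]'
python3 to.py .482 -.318 .0305 .675
```

```text
time: 24.75
ee_pos: [0.4791, -0.0657, 0.1822]
eef_rot: [0.966, 0.257, -0.001, -0.0]
ft_force: [0.2, 1.1, -0.9]
width: 0.087
grip_force: 0.0
time: 25.12
ee_pos: [0.4801, -0.1933, 0.1822]
eef_rot: [0.966, 0.257, -0.001, -0.0]
ft_force: [1.1, 0.2, -0.6]
width: 0.0867
grip_force: 0.0
time: 26.0
ee_pos: [0.4835, -0.3172, 0.0796]
eef_rot: [0.943, 0.332, 0.001, 0.0]
ft_force: [0.2, -0.4, 0.0]
width: 0.0872
grip_force: 0.0
t 26.0 [ 0.4835 -0.3172  0.0796] 0.0872 F [ 0.2 -0.4  0. ]
dp [-0.0114 -0.002   0.3276] rot [ 0.0001 -0.0001  0.0002] deg [ 0.  -0.   0.1]
```

```bash
p="python3 -m pendant"
$p '[{"dp":[-0.011,-0.002,0.2],"rotation":[0,0,0],"jaw":1},{"dp":[-0.011,-0.002,0.328],"rotation":[0,0,0],"jaw":1},{"dp":[-0.011,-0.002,0.328],"rotation":[0,0,0],"jaw":0.8},{"dp":[-0.011,-0.002,0.328],"rotation":[0,0,0],"jaw":0},{"dp":[-0.011,-0.002,0.328],"rotation":[0,0,0],"jaw":0},{"dp":[-0.011,-0.002,0.328],"rotation":[0,0,0],"jaw":0},{"dp":[-0.011,-0.002,0.328],"rotation":[0,0,0],"jaw":0},{"dp":[-0.011,-0.002,0.328],"rotation":[0,0,0],"jaw":0}]' 25
$p '[{"dp":[0,0,0],"rotation":[0,0,0],"jaw":0},{"dp":[0,0,0],"rotation":[0,0,0],"jaw":0},{"dp":[0,0,-0.1],"rotation":[0,0,0],"jaw":0},{"dp":[0,0,-0.4],"rotation":[0,0,0],"jaw":0},{"dp":[0,0,-0.8],"rotation":[0,0,0],"jaw":0},{"dp":[0,0,-1],"rotation":[0,0,0],"jaw":0},{"dp":[0,0,-1],"rotation":[0,0,0],"jaw":0}]'
python3 to.py .637 .238 .21 1.046
```

```text
time: 27.0
ee_pos: [0.4815, -0.3189, 0.0302]
eef_rot: [0.944, 0.331, 0.0, 0.001]
ft_force: [-1.2, -1.1, 6.7]
width: 0.0581
grip_force: 25.0
time: 27.88
ee_pos: [0.482, -0.319, 0.1821]
eef_rot: [0.944, 0.331, 0.001, 0.002]
ft_force: [-0.0, 0.2, -4.1]
width: 0.0577
grip_force: 25.0
t 27.88 [ 0.482  -0.319   0.1821] 0.0577 F [-0.   0.2 -4.1]
dp [ 3.1285 -2.2509 -0.1924] rot [ 0.0007 -0.     -0.059 ] deg [  0.3  -0.  -21.2]
```

```bash
p="python3 -m pendant"
$p '[{"dp":[0.18,-0.13,-0.1],"rotation":[0,0,0],"jaw":0},{"dp":[0.48,-0.345,-0.19],"rotation":[0,0,0],"jaw":0},{"dp":[0.78,-0.563,-0.19],"rotation":[0,0,0],"jaw":0}]'
$p '[{"dp":[0.3,-0.216,0],"rotation":[0,0,0],"jaw":0},{"dp":[0.6,-0.433,0],"rotation":[0,0,0],"jaw":0},{"dp":[0.9,-0.65,0],"rotation":[0,0,0],"jaw":0}]'
$p '[{"dp":[0.3,-0.216,0],"rotation":[0,0,0],"jaw":0},{"dp":[0.55,-0.4,0],"rotation":[0,0,0],"jaw":0},{"dp":[0.78,-0.56,0],"rotation":[0,0,0],"jaw":0}]'
$p '[{"dp":[0.25,-0.18,0],"rotation":[0,0,-0.02],"jaw":0},{"dp":[0.5,-0.36,0],"rotation":[0,0,-0.04],"jaw":0},{"dp":[0.65,-0.46,0],"rotation":[0,0,-0.059],"jaw":0},{"dp":[0.65,-0.46,0],"rotation":[0,0,-0.059],"jaw":0},{"dp":[0.65,-0.46,0],"rotation":[0,0,-0.059],"jaw":0}]'
python3 to.py .637 .238 .0465 1.046
```

```text
time: 28.25
ee_pos: [0.5193, -0.178, 0.2072]
eef_rot: [0.944, 0.331, -0.0, -0.0]
ft_force: [1.4, -0.2, -4.5]
width: 0.0582
grip_force: 25.0
time: 28.62
ee_pos: [0.5631, -0.0175, 0.2061]
eef_rot: [0.944, 0.331, -0.001, -0.0]
ft_force: [1.3, -0.1, -3.7]
width: 0.0579
grip_force: 25.0
time: 29.0
ee_pos: [0.6019, 0.1213, 0.2058]
eef_rot: [0.943, 0.332, -0.001, -0.0]
ft_force: [0.7, -0.1, -3.8]
width: 0.0577
grip_force: 25.0
time: 29.62
ee_pos: [0.6353, 0.2333, 0.2063]
eef_rot: [0.867, 0.499, -0.001, 0.0]
ft_force: [-0.3, 0.6, -3.4]
width: 0.0578
grip_force: 25.0
t 29.62 [0.6353 0.2333 0.2063] 0.0578 F [-0.3  0.6 -3.4]
dp [ 0.0349 -0.0048  1.0655] rot [-0.0002  0.0004 -0.0003] deg [-0.1  0.1 -0.1]
```

```bash
p="python3 -m pendant"
$p '[{"dp":[0.03,-0.005,0.2],"rotation":[0,0,0],"jaw":0},{"dp":[0.03,-0.005,0.6],"rotation":[0,0,0],"jaw":0},{"dp":[0.03,-0.005,0.9],"rotation":[0,0,0],"jaw":0},{"dp":[0.03,-0.005,1],"rotation":[0,0,0],"jaw":0},{"dp":[0.03,-0.005,1],"rotation":[0,0,0],"jaw":0},{"dp":[0.03,-0.005,1],"rotation":[0,0,0],"jaw":0}]'
$p '[{"dp":[0,0,0.06],"rotation":[0,0,0],"jaw":0},{"dp":[0,0,0.06],"rotation":[0,0,0],"jaw":0},{"dp":[0,0,0.06],"rotation":[0,0,0],"jaw":0}]'
python3 to.py .637 .238 .0312 1.046
python3 - <<'E'
from h import *
from bench import camera,r
zb=r.read_state()["ee_pos"][2]-.0312+.006;print(zb)
for n in("scene","wrist"):
    c=camera(n)
    print(n," pot",fit([c],box(.058,.058),zb+.035,zb+.058,(.637,.238,1.046),zb+.035,zb+.062,False,.045))
    print(n," sq tray",fit([c],box(.096,.096),0,.012,(.637,.238,1.046),.004,.015))
E
```

```text
time: 30.38
ee_pos: [0.6385, 0.2391, 0.0603]
eef_rot: [0.866, 0.499, 0.002, 0.0]
ft_force: [0.6, 0.3, -3.0]
width: 0.058
grip_force: 25.0
time: 30.75
ee_pos: [0.6373, 0.2388, 0.049]
eef_rot: [0.866, 0.5, 0.0, 0.0]
ft_force: [0.5, -0.1, -3.3]
width: 0.0578
grip_force: 25.0
t 30.75 [0.6373 0.2388 0.049 ] 0.0578 F [ 0.5 -0.1 -3.3]
dp [-0.0058  0.0012  0.1187] rot [ 0. -0.  0.] deg [ 0. -0.  0.]
0.023812111192593417
scene  pot (array([0.6354, 0.2437, 1.057 ]), np.float64(14.1))
scene  sq tray (array([0.6338, 0.243 , 1.0459]), np.float64(43.7))
wrist  pot (array([0.6376, 0.2369, 1.0371]), np.float64(64.9))
wrist  sq tray (array([0.6371, 0.2334, 1.0457]), np.float64(14.6))
```

```bash
p="python3 -m pendant"
$p '[{"dp":[-0.015,0,0.05],"rotation":[0,0,0],"jaw":0},{"dp":[-0.015,0,0.085],"rotation":[0,0,0],"jaw":0},{"dp":[-0.015,0,0.095],"rotation":[0,0,0],"jaw":0},{"dp":[-0.015,0,0.105],"rotation":[0,0,0],"jaw":0},{"dp":[-0.015,0,0.115],"rotation":[0,0,0],"jaw":0},{"dp":[-0.015,0,0.12],"rotation":[0,0,0],"jaw":0},{"dp":[-0.015,0,0.12],"rotation":[0,0,0],"jaw":0},{"dp":[-0.015,0,0.12],"rotation":[0,0,0],"jaw":0}]'
```

```text
time: 31.85
ee_pos: [0.6362, 0.2369, 0.0313]
eef_rot: [0.866, 0.5, 0.0, 0.0]
ft_force: [-2.5, -1.4, 2.5]
width: 0.058
grip_force: 25.0
```

Contact. Release, lift and back off toward the robot for a clear view.

```bash
p="python3 -m pendant"
$p '[{"dp":[0,0,0],"rotation":[0,0,0],"jaw":0.8},{"dp":[0,0,0],"rotation":[0,0,0],"jaw":0.95},{"dp":[0,0,0],"rotation":[0,0,0],"jaw":1},{"dp":[0,0,-0.2],"rotation":[0,0,0],"jaw":1},{"dp":[0,0,-0.6],"rotation":[0,0,0],"jaw":1},{"dp":[0,0,-1],"rotation":[0,0,0],"jaw":1},{"dp":[0,0,-1],"rotation":[0,0,0],"jaw":1}]'
python3 w.py w9 >/dev/null
$p '[{"dp":[-0.4,-0.8,0],"rotation":[0,0,0],"jaw":1},{"dp":[-0.4,-0.8,0],"rotation":[0,0,0],"jaw":1},{"dp":[-0.4,-0.8,0],"rotation":[0,0,0],"jaw":1},{"dp":[-0.4,-0.8,0],"rotation":[0,0,0],"jaw":1}]'
python3 - <<'E'
from h import *
from bench import camera
for n in("top","scene","w"):
    c=dict(np.load("w9.npz")) if n=="w" else camera(n);cs=[c]
    if n!="w":cv2.imwrite(f"pics/{n}9.png",c["image"][:,:,::-1])
    D=lambda a,b:print(n,((a[0]-b[0])*1000).round(1),a[1],b[1])
    D(fit(cs,box(.058,.058),.03,.064,(.637,.238,1.046),.03,.068,False,.05),fit(cs,box(.096,.096),0,.012,(.637,.238,1.046),.004,.015))
    if n=="w":continue
    D(fit(cs,box(.062,0,1),.042,.064,(.477,.07,0),.042,.068,True,.05),fit(cs,box(.092,0,1),0,.012,(.476,.07,0),.004,.015,True,.06))
    D(fit(cs,box(.104,.054),.03,.058,(.598,-.097,.535),.03,.062,False,.07),fit(cs,box(.142,.092),0,.012,(.597,-.097,.535),.004,.016))
E
```

```text
time: 32.72
ee_pos: [0.6382, 0.2385, 0.1867]
eef_rot: [0.866, 0.499, 0.004, 0.001]
ft_force: [-0.0, -0.3, -0.8]
width: 0.0871
grip_force: 0.0
time: 33.28
ee_pos: [0.5022, 0.2444, 0.1803]
eef_rot: [0.866, 0.499, -0.0, 0.0]
ft_force: [0.2, -0.7, 1.0]
width: 0.0869
grip_force: 0.0
top [-2.3  0.3 -3.6] 29.3 33.5
top [  -1.2   -1.3 -148.6] 59.3 57.4
top [-1.5  3.7  0.3] 39.8 51.2
scene [  0.1  -1.2 -42. ] 17.5 41.2
scene [  0.6  -1.8 -30.7] 11.9 77.2
scene [-0.7  0.5  9.5] 9.9 44.0
w [-2.   1.3 -0.1] 16.3 26.1
```

View pics/top9.png

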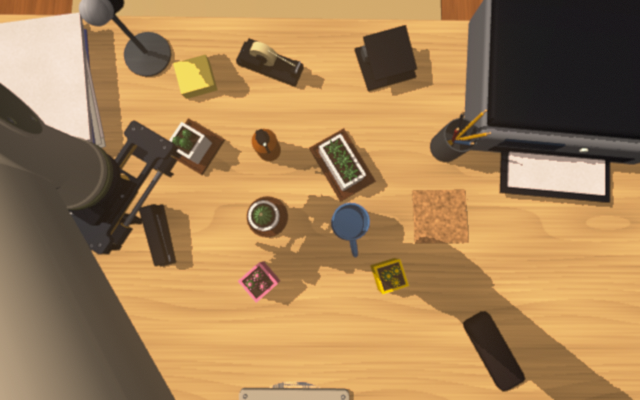

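View pics/scene9.png

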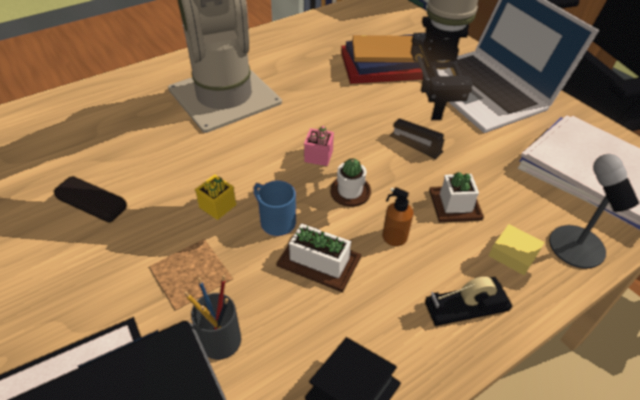

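```bash
python3 -c "
from bench import r
print(r.close_job())"
```

```text
the job is handed in; nothing more can be done
None
```

I swapped the planters so each one now stands upright in the tray of its own shape, about 1 to 3 mm from centre by my camera measurements (the oblong one is the furthest off). The mug, spray bottle and pencil cup look unmoved in the final pictures, and I handed the job in at about 33 s on the robot's clock.

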